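Shut down the tyre inflator and snap its dust cap on

ROBOT

A 7-joint arm with a two-finger parallel gripper is mounted at the origin on the work surface. World frame = base frame: x ahead of the robot, y to its left, z up, the work surface at z = 0. Lengths are in m, angles in rad, forces in N, time in s.
With the tool pointing down it reaches from about 0.35 to 0.9 m from the base axis. Payload 7.2 kg.
Tool frame: the origin (TCP) lies between the finger pads; the fingertips stand 8 mm ahead of it and the grasp point (between the pads) lies 11 mm behind it; z points along the fingers, y is the line along which they close (so a half turn about z gives the same grasp; the last joint's range is limited). The gripper opens to 88 mm and grips with 3 to 60 N. Pads are 20 mm wide; open, the fingers measure 115 mm over their backs; the gripper's body (75 mm by 178 mm) begins 61 mm behind the grasp point.
Start: joints at [1.21, 0.411, -0.013, 1.596, 0.006, 1.134, -0.082], TCP at [0.18, -0.598, 0.231] pointing down, gripper open.
Joint ranges: [-2.95, 2.95], [-0.29, 1.99], [-1.47, 1.44], [0.14, 2.54], [-1.03, 4.17], [0.13, 1.85], [-2.86, 2.86]. Speed limits (rad/s): [2.39, 2.39, 3.01, 3.01, 3.14, 3.14, 3.14].

INTERFACE

Orientations are given as a unit quaternion [w, x, y, z].
In Python, from bench import env gives the robot as it stands.
- The arm moves only by the shell command python3 -m handwheel 'ROWS' [OPENING]. ROWS is JSON, a list of rows, each a list of 6 numbers: the shift along the tool's x, y, z normalised to -1 to 1, where 1 is 20 mm, then the turn, a rotation vector about the tool's x, y, z normalised to -1 to 1, where 1 is 0.1 rad. In form: [[x, y, z, wx, wy, wz], ...]. A call has 1 to 10 rows; each row shifts and turns the commanded pose from where the row before left it, along the tool's axes as they then stand; what a row does not reach is not made up. A row lasts 1/12 s, in which the tool goes at most 41.7 mm and 7.16 degrees, less where a joint would pass 70% of its speed; a pose out of reach is approached as far as the arm can. A call with a number of a shift or a turn outside -1 to 1 is refused whole. A call with a gripper value outside its range is refused whole. OPENING is the closure, from 0 (fully open) to 1 (shut), set as the call begins (- or left out, the last holds). The fingers move at their own pace and stop on an object; the grip force is fixed at half the most. Time passes only in rows, so rows that do not move let the fingers close. It gives the time, the measured TCP pose, the force, the opening and the grip force at its end, in the units of the state.
- env.sense(): the state, without advancing time (a new reading comes with each control period).
- env.grab_frame(name): name is "scene" or "side" or "wrist"; returns the picture (400x640x3 uint8, blue, green, red); there is no depth.
- env.camera_params(name): a dict with "fx", "fy", "cx", "cy" (pixels), "cam_to_world" (4x4, takes a point from camera to world coordinates). Camera axes: x right, y down, z forward; pixel columns grow to the right and rows downward; lengths in m; the calibration is good to about 2 mm. A picture is of the moment at which its call begins: read the wrist's pose just before it. camera_params takes no time and is no camera call; for the wrist camera it gives the pose at the moment of the call.
- env.hand_in(): hands the job in; it is judged then, once.
The state is a dict: "clock": time; "q": joint angles; "dq": joint speeds; "effort": joint torques, N m; "position": TCP position; "tool_rot": TCP orientation; "force": force on the tool from outside, world axes, zero at the start; "moment": the same for the moment, N m; "grip_width": opening from 0.0 (shut) to 1.0 (fully open); "finger_force": force on a finger pad.
Only numpy, scipy, OpenCV 4.12 (cv2) and the standard library are available. Lean on these libraries where they do the work, as an engineer would, in place of code of your own. Each camera call takes 0.05 s, during which the arm holds its last target. There are 200 camera calls.

TASK

Put the tyre inflator to bed: press its three keys all the way down one at a time, first the big round key, then the bar-shaped key, then the small round key. Then take the black dust cap from the shelf and press it straight down over the outlet stud until it clicks, and keep pressing firmly after the click so that the rubber seal stays squeezed; the program finishes while still pressing the cap down. Leave the other things on the shelf where they are.

Things in the scene. Friction and masses are not known exactly. Their poses are not given: they have to be found in the camera images.
- inflator: Grey plastic tyre inflator lying flat on the shelf, fixed: 100 mm (its x) by 250 mm (its y), upper face 46 mm above the shelf. Origin at the centre of its underside, z up. The outlet stud stands on its upper face 90 mm from the origin towards its -y end; the three keys sit in a row on the centre line at y = -20, +32 and +84 mm (which key is where varies).
- stud_seat (a point): Centre of the top of the black rubber seal ring (38 mm across) at the foot of the outlet stud, 54 mm above the shelf, frame as the inflator's, z up. The aluminium stud is 20 mm across, tapered to 13 mm at its tip, and its tip is 18 mm above this point. Four small spring-loaded steel balls stick out 3 mm from its side, centred 8 mm above this point; the cap's lip must be forced past them.
- seal (a joint): How far the rubber seal ring is squeezed downward, m: 0 free, 0.004 fully squeezed. It resists with about 4 N per mm, so 10 N squeezes it about 2.5 mm. It counts as squeezed above 0.001. A cap pushed onto the stud slides freely until its mouth is 12 mm above the seal, then needs 7 to 15 N (most if off-centre); about 8 mm above the seal the push drops sharply (click), and it must be pressed on; from 4 mm it snaps down onto the seal.
- key_round (a joint): Travel of the big round key, m: 0 up, 0.006 fully down; springs back. Starts to move at 1.5 N, 5 N when fully down. Counts as pressed above 0.004.
- key_round_top (a point): Centre of the top of the big round key: grey disc 30 mm across on a black 48 x 44 mm plate; top 64 mm above the shelf when up.
- key_bar (a joint): Travel of the bar-shaped key, m: as the big round key.
- key_bar_top (a point): Centre of the top of the bar-shaped key: grey bar 36 mm (along the inflator's x) by 12 mm, on a like plate; top 64 mm above the shelf when up.
- key_small (a joint): Travel of the small round key, m: as the big round key.
- key_small_top (a point): Centre of the top of the small round key: grey disc 14 mm across on a like plate; top 64 mm above the shelf when up.
- cap: Loose black plastic dust cap, a ribbed cylinder 37 mm across and 40 mm tall, 30 g, standing upright with its mouth down. Origin at the centre of its underside (mouth), z up. Mouth 22.4 mm across inside a lip 4 mm tall, wider (28 mm) above it, hollow 24 mm deep, solid top 16 mm.
- lever_a: Blue plastic tyre lever lying flat, 115 x 18 x 8 mm. Bystander.
- lever_b: Second such tyre lever. Bystander.
- hex_set: Stainless fold-up hex key set, 90 x 34 x 20 mm. Bystander.
- jar: Green glass jar with a screw lid, 72 mm across, 100 mm tall. Bystander.
- dish: Grey ceramic dish with two brake pads, 104 mm across, 24 mm tall. Bystander.
- spoke_wrench: Small three-armed aluminium spoke wrench lying flat, 42 mm across, 6 mm thick. Bystander.
- lube: White chain-lube bottle, 40 mm across, 120 mm tall. Bystander.
Mind the look-alikes: they are no part of the job. What is shaped like the cap but blue or green is not meant.

How it is judged:
By the outcome, as a careful person would: the job done as asked, in the order asked, and still so for the second after the job is handed in, while the arm keeps its last pose, push and grip.
It also fails if it takes over 56 s, if anything falls off the work surface, if the arm or the gripper's body presses on something with over 40 N, if the wrist force passes 120 N, or if a joint passes its speed limit or range.

## Working session

There is one attempt and no reset: what is moved stays moved. The work goes in short steps, Python scripts to look and compute and a shell command to move; the robot and the scene stay as the last step left them, time stands still between calls to the robot, and variables do not carry over. Pictures are saved under pics/ and viewed, at most 10 in all, crops included, and the job is handed in when it is done.

```bash
mkdir -p pics; ls; python3 - <<'E'
from bench import env
import cv2,numpy as np
a=env.grab_frame("scene");b=env.grab_frame("side")
cv2.imwrite("pics/scene0.png",a);cv2.imwrite("pics/side0.png",b)
for n in("scene","side","wrist"):
    p=env.camera_params(n);print(n,p["fx"],p["fy"],p["cx"],p["cy"]);print(np.round(p["cam_to_world"],4).tolist())
s=env.sense();print(s)
E
```

```text
pics
scene 393.8939613644033 393.8939613644033 316.9062703979667 195.82148784314174
[[-0.2324, 0.6854, -0.6901, 1.3321], [0.9725, 0.1522, -0.1764, 0.1994], [-0.0159, -0.7121, -0.7019, 0.8332], [0.0, 0.0, 0.0, 1.0]]
side 482.01056384251103 482.01056384251103 315.7185590695228 202.55071587469737
[[0.9136, -0.3201, 0.2509, 0.3307], [-0.4065, -0.7009, 0.586, -0.6076], [-0.0118, -0.6374, -0.7705, 0.8837], [0.0, 0.0, 0.0, 1.0]]
wrist 339.36655992461715 339.36655992461715 311.80722513613074 200.85076180585818
[[0.2883, -0.9265, -0.2417, 0.245], [-0.9575, -0.2795, -0.0708, -0.5783], [-0.0019, 0.2519, -0.9678, 0.3841], [0.0, 0.0, 0.0, 1.0]]
{'clock': 0.1, 'q': array([ 1.20983837,  0.4118343 , -0.0126976 ,  1.59694365,  0.00562515,
        1.1343222 , -0.08223285]), 'dq': array([-0.00080419, -0.00252136,  0.00037077, -0.00357501, -0.00126073,
        0.00060814,  0.00038041]), 'effort': array([ 4.71913285e-03, -5.89094532e+01,  6.44641723e-01, -2.91706699e+01,
       -5.37186360e-02,  1.45027880e-02,  7.28056966e-05]), 'position': array([ 0.18019029, -0.5979961 ,  0.22989114]), 'tool_rot': array([-7.15468301e-04,  9.89306269e-01,  1.45851174e-01, -1.72450273e-04]), 'force': array([0.20532961, 0.10297958, 0.53158881]), 'moment': array([-0.04391814,  0.02043207,  0.02996245]), 'finger_force': 0.0, 'grip_width': 1.0006233008250867}
```

View pics/scene0.png

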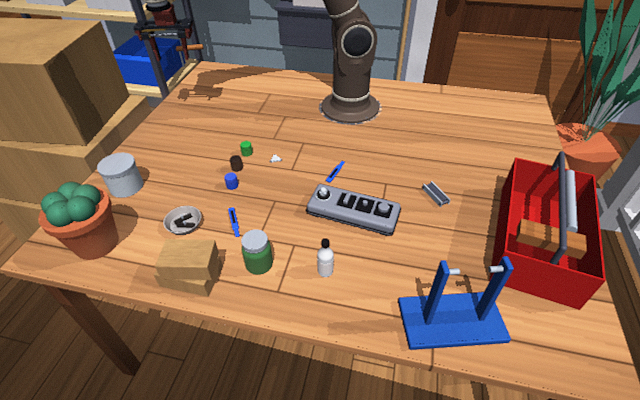

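View pics/side0.png

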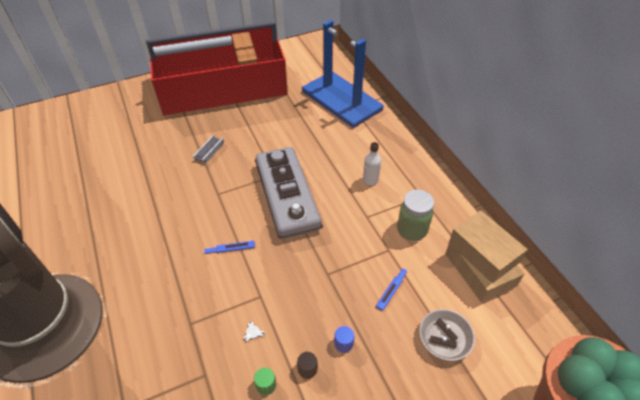

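The scene view shows the stud at (323,192), then the keys bar (349,200), small (366,204) and round (384,209), with the black cap at (236,162). The side view shows the stud at (296,211), keys at (287,188), (282,172) and (278,157), and the cap at (308,364). Next I'll enlarge both to measure.

```bash
cat > h.py <<'E'
from bench import env
import cv2,numpy as np
def ray(n,u,v,P=None):
    p=P or env.camera_params(n);T=np.array(p["cam_to_world"])
    d=T[:3,:3]@np.array([(u-p["cx"])/p["fx"],(v-p["cy"])/p["fy"],1]);return T[:3,3],d/np.linalg.norm(d)
def plane(n,u,v,z,P=None):
    o,d=ray(n,u,v,P);return o+d*(z-o[2])/d[2]
def tri(a,b):
    A=np.zeros((3,3));y=np.zeros(3)
    for o,d in(a,b):
        M=np.eye(3)-np.outer(d,d);A+=M;y+=M@o
    x=np.linalg.solve(A,y);return x,[np.linalg.norm((np.eye(3)-np.outer(d,d))@(x-o)) for o,d in(a,b)]
E
python3 - <<'E'
from h import *
a=cv2.imread("pics/scene0.png");b=cv2.imread("pics/side0.png")
c=cv2.resize(a[180:240,300:410],None,fx=7,fy=7,interpolation=2)[:, :770]
d=cv2.resize(b[140:240,250:325],None,fx=5,fy=5,interpolation=2)
cv2.imwrite("pics/c1.png",c);cv2.imwrite("pics/c2.png",d)
# cap blob: dark mask
for n,im,(u,v) in(("scene",a,(236,162)),("side",b,(308,364))):
    w=im[v-16:v+17,u-16:u+17]; m=(w.max(2)<70).astype(np.uint8)
    k,l,s,ce=cv2.connectedComponentsWithStats(m); i=1+s[1:,4].argmax(); x,y,ww,hh,_=s[i]
    cc=ce[i]+[u-16,v-16]; print(n,x+u-16,y+v-16,ww,hh,cc,plane(n,*cc,.02))
    r=ray(n,*cc); R=(R,r) if n=="side" else r
print(tri(*R))
for n,pts in(("scene",((323,192),(349,200),(366,204),(384,209))),("side",((296,211),(287,188),(282,172),(278,157)))):
    for p in pts: print(n,p,plane(n,*p,.062))
E
```

```text
scene 230 156 13 15 [236.09395973 163.06711409] [ 0.44268779 -0.29478145  0.02      ]
side 307 375 2 3 [307.5  375.75] [ 0.43467964 -0.31274869  0.02      ]
(array([ 0.43346713, -0.3049256 ,  0.00820305]), [np.float64(0.004526846051546505), np.float64(0.004526846051546619)])
scene (323, 192) [0.55531065 0.0187645  0.062     ]
scene (349, 200) [0.57072331 0.09570834 0.062     ]
scene (366, 204) [0.57581677 0.14354621 0.062     ]
scene (384, 209) [0.58392302 0.19338709 0.062     ]
side (296, 211) [0.54940302 0.0134496  0.062     ]
side (287, 188) [0.55637549 0.08372469 0.062     ]
side (282, 172) [0.56425439 0.13486432 0.062     ]
side (278, 157) [0.57357397 0.18490393 0.062     ]
```

View pics/c1.png

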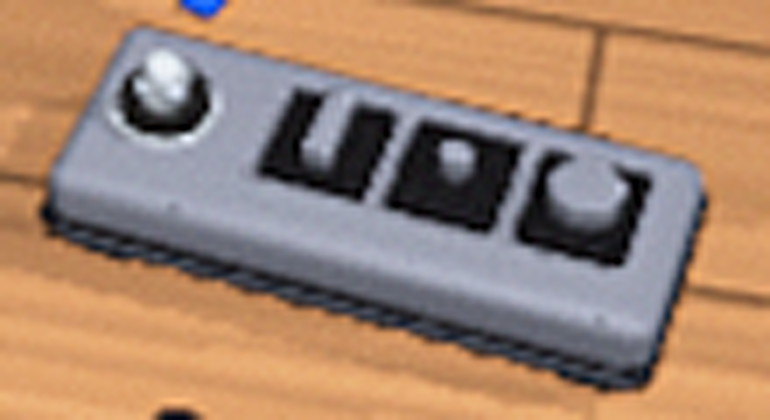

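View pics/c2.png

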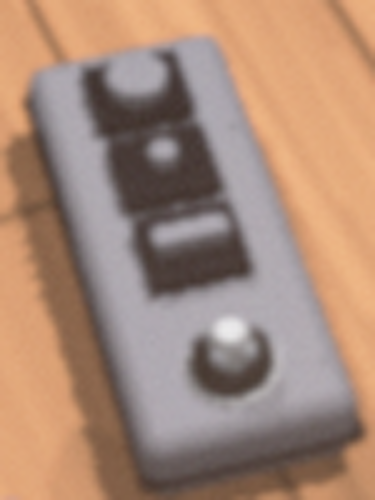

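```bash
python3 - <<'E'
from h import *
S=[(324,189.3),(347.1,198.3),(365.7,201.4),(384,205.7)];D=[(296,205.6),(287.6,186),(282.4,170),(277.4,154)]
L=[-.09,-.02,.032,.084];Z=[.072,.064,.064,.064]
pts=[]
for s,d,z in zip(S,D,Z):
    a=plane("scene",*s,z);b=plane("side",*d,z);t,e=tri(ray("scene",*s),ray("side",*d));print(a.round(4),b.round(4),t.round(4),np.round(e[0],4));pts.append((a+b)/2)
pts=np.array(pts);c=np.polyfit(L,pts[:,:2],1);print(c,np.linalg.norm(c[0]),np.arctan2(c[0][1],c[0][0]))
b=cv2.imread("pics/side0.png");w=b[345:390,285:330];m=(w.max(2)<75).astype(np.uint8)
k,l,s,ce=cv2.connectedComponentsWithStats(m);print(s,ce+[285,345])
print(b[345:390:4,308].tolist(), b[364,290:328:3].tolist())
E
```

```text
[0.5542 0.0214 0.072 ] [0.5525 0.0198 0.072 ] [0.5528 0.021  0.0706] 0.0001
[0.5673 0.0897 0.064 ] [0.5593 0.0871 0.064 ] [0.5612 0.0898 0.0591] 0.0013
[0.5681 0.1414 0.064 ] [0.5669 0.1386 0.064 ] [0.5671 0.1409 0.0623] 0.0006
[0.5736 0.192  0.064 ] [0.5753 0.1931 0.064 ] [0.5749 0.192  0.0653] 0.0001
[[0.11830979 0.98787801]
 [0.5644782  0.1089178 ]] 0.9949372653846741 1.451602478792725
[[   0    0   45   45 1933]
 [  14   22   17   11   92]] [[306.98965339 366.72633213]
 [307.2173913  372.75      ]]
[[114, 155, 215], [114, 154, 213], [66, 71, 89], [64, 68, 86], [67, 72, 89], [65, 69, 85], [61, 68, 84], [39, 51, 69], [42, 52, 72], [102, 141, 193], [109, 152, 210], [119, 165, 225]] [[108, 149, 206], [127, 173, 231], [88, 118, 161], [63, 69, 84], [60, 67, 83], [63, 69, 84], [64, 69, 85], [69, 74, 88], [68, 72, 87], [74, 96, 132], [111, 152, 208], [107, 145, 200], [106, 144, 200]]
```

```bash
cat >> h.py <<'E'
from scipy.spatial.transform import Rotation as Rn
def need(t):
    s=env.sense();w,x,y,z=s["tool_rot"];R=Rn.from_quat([x,y,z,w]).as_matrix()
    d=R.T@(np.array(t)-s["position"])/.02
    print("t",round(s["clock"],2),"pos",s["position"].round(4),"units",d.round(2),"F",s["force"].round(1),"yaw x",np.arctan2(R[1,0],R[0,0]).round(3),"tilt",R[:2,2].round(4),"q7",s["q"][6].round(2))
E
python3 -m handwheel '[[0.5,-0.5,0,0,0,0],[0.9,-0.95,0,0,0,0],[0.9,-0.95,0,0,0,0],[0.9,-0.95,0,0,0,0],[0.9,-0.95,0,0,0,0],[0.9,-0.95,0,0,0,0],[0.9,-0.95,0,0,0,0],[0.9,-0.95,0,0,0,0],[0.9,-0.95,0,0,0,0],[0.9,-0.95,0,0,0,0]]' 1
python3 - <<'E'
from h import *
need([.5744,.1919,.10])
a=cv2.imread("pics/scene0.png");b=cv2.imread("pics/side0.png")
R=[]
for n,im,(u,v),th in(("scene",a,(236,162),80),("side",b,(308,364),110)):
    w=im[v-20:v+21,u-20:u+21]; m=(w.max(2)<th).astype(np.uint8)
    k,l,s,ce=cv2.connectedComponentsWithStats(m); i=1+s[1:,4].argmax(); x,y,ww,hh,ar=s[i]
    cc=ce[i]+[u-20,v-20]; print(n,x+u-20,y+v-20,ww,hh,ar,cc,plane(n,*cc,.02));R.append(ray(n,*cc))
    hsv=cv2.cvtColor(im,cv2.COLOR_BGR2HSV)
    for nm,lo,hi in(("green",50,75),("blue",108,130)):
        m=((hsv[...,0]>=lo)&(hsv[...,0]<=hi)&(hsv[...,1]>130)&(hsv[...,2]>60)).astype(np.uint8)
        k,l,s,ce=cv2.connectedComponentsWithStats(m)
        for j in range(1,k):
            if 100<s[j,4]<600: print(nm,n,s[j,4],ce[j].round(1),plane(n,*ce[j],.02).round(3))
print(tri(*R))
E
```

```text
clock: 0.93
position: [0.293, -0.3741, 0.2304]
tool_rot: [-0.0, 0.989, 0.146, -0.0]
force: [0.8, -0.3, 0.2]
grip_width: 0.28
finger_force: 0.0
t 0.93 pos [ 0.293  -0.3741  0.2304] units [ 21.64 -23.03   6.52] F [ 0.8 -0.3  0.2] yaw x 0.293 tilt [-0.0004  0.0003] q7 -0.5
scene 230 156 13 15 156 [236.         163.10897436] [ 0.4429509  -0.29500031  0.02      ]
green scene 132 [245.9 148. ] [ 0.361 -0.292  0.02 ]
blue scene 102 [334.4 171.9] [0.417 0.024 0.02 ]
blue scene 172 [231.1 180.8] [ 0.526 -0.278  0.02 ]
blue scene 138 [234.  221.8] [ 0.682 -0.205  0.02 ]
side 297 353 20 26 420 [306.75238095 365.33095238] [ 0.44095715 -0.29479032  0.02      ]
blue side 131 [229.3 247.5] [0.39  0.012 0.02 ]
blue side 138 [392.4 288.3] [ 0.662 -0.221  0.02 ]
blue side 229 [344.  335.4] [ 0.528 -0.271  0.02 ]
(array([ 0.44146578, -0.29506497,  0.01916307]), [np.float64(0.0006881249543845349), np.float64(0.0006881249543846246)])
```

```bash
python3 -m handwheel '[[0.94,-1,0,0,0,0],[0.94,-1,0,0,0,0],[0.94,-1,0,0,0,0],[0.94,-1,0,0,0,0],[0.94,-1,0,0,0,0],[0.94,-1,0,0,0,0],[0.94,-1,0,0,0,0],[0.94,-1,0,0,0,0],[0.94,-1,0,0,0,0],[0.94,-1,0,0,0,0]]' >/dev/null
python3 -m handwheel '[[0.94,-1,0,0,0,0],[0.94,-1,0,0,0,0],[0.94,-1,0,0,0,0],[0.94,-1,0,0,0,0],[0.94,-1,0,0,0,0],[0.94,-1,0,0,0,0],[0.94,-1,0,0,0,0],[0.5,-0.5,0,0,0,0],[0.3,-0.3,0,0,0,0],[0,0,0,0,0,0]]'
python3 - <<'E'
from h import *
need([.5744,.1919,.10])
P=env.camera_params("wrist")
import pickle;pickle.dump(P,open("pw.pkl","wb"))
cv2.imwrite("pics/w1.png",env.grab_frame("wrist"))
E
```

```text
clock: 2.6
position: [0.5115, 0.0639, 0.2303]
tool_rot: [-0.0, 0.989, 0.147, -0.0]
force: [-0.3, 0.1, 0.1]
grip_width: 0.004
finger_force: 0.0
t 2.6 pos [0.5115 0.0639 0.2303] units [ 4.87 -5.2   6.52] F [-0.3  0.1  0.1] yaw x 0.295 tilt [-0.0006  0.0008] q7 -1.64
```

View pics/w1.png

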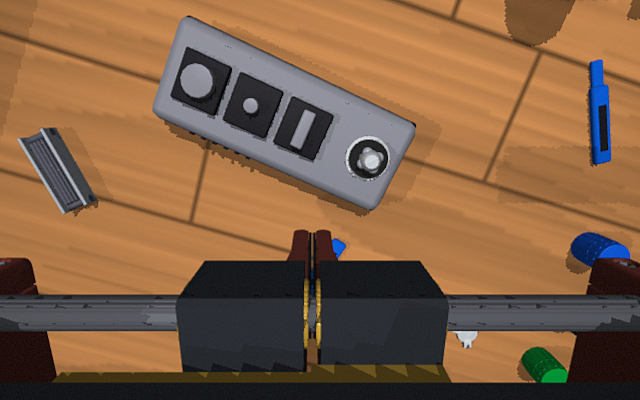

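The wrist view shows round key (198,81), small (251,105), bar (303,129), stud tip (373,158) and seal ring (367,158).

```bash
python3 - <<'E'
from h import *
import pickle
P=pickle.load(open("pw.pkl","rb"))
for p,z in(((198,81),.064),((251,105),.064),((303,129),.064),((373,158),.072),((367,158),.054)): print(plane("wrist",*p,z,P).round(4))
E
```

```text
[0.5726 0.1895 0.064 ]
[0.5663 0.139  0.064 ]
[0.5596 0.0877 0.064 ]
[0.5537 0.0185 0.072 ]
[0.5507 0.0204 0.054 ]
```

```bash
python3 -m handwheel '[[1,-1,0.4,0,0,0],[1,-1,1,0,0,0],[1,-1,1,0,0,0],[1,-1,1,0,0,0],[0.6,-0.8,1,0,0,0],[0.27,-0.4,1,0,0,0],[0,0,0.6,0,0,0],[0,0,0,0,0,0]]'
python3 - <<'E'
from h import *
need([.5744,.1919,.072])
E
```

```text
clock: 3.32
position: [0.5729, 0.1877, 0.1077]
tool_rot: [0.001, 0.989, 0.146, -0.003]
force: [-0.2, -0.2, -1.2]
grip_width: 0.004
finger_force: 0.0
t 3.32 pos [0.5729 0.1877 0.1077] units [ 0.14 -0.18  1.78] F [-0.2 -0.2 -1.2] yaw x 0.292 tilt [-0.0049 -0.0026] q7 -1.94
```

```bash
python3 -m handwheel '[[0.06,-0.15,0.8,0,0,0],[0,0,0.7,0,0,0],[0,0,0.3,0,0,0],[0,0,0.2,0,0,0],[0,0,0.1,0,0,0],[0,0,0,0,0,0],[0,0,0,0,0,0]]'
```

```text
clock: 3.9
position: [0.5755, 0.1924, 0.0697]
tool_rot: [0.0, 0.989, 0.145, 0.001]
force: [-0.6, -3.2, 2.6]
grip_width: 0.006
finger_force: 1.5
```

```bash
python3 -m handwheel '[[0,0,0.15,0,0,0],[0,0,0.15,0,0,0],[0,0,0,0,0,0],[0,0,0,0,0,0]]'
```

```text
clock: 4.23
position: [0.5759, 0.193, 0.066]
tool_rot: [0.001, 0.989, 0.146, 0.001]
force: [-7.9, -6.6, 27.8]
grip_width: 0.007
finger_force: 13.9
```

```bash
python3 -m handwheel '[[0,0,-0.7,0,0,0],[0,0,-1,0,0,0],[-0.5,1,0,0,0,0],[-0.9,1,0,0,0,0],[-0.7,1,0,0,0,0],[0,1,0,0,0,0],[0,0.8,0,0,0,0],[0,0,0,0,0,0],[0,0,0,0,0,0]]'
python3 - <<'E'
from h import *
need([.561,.0885,.066])
E
```

```text
clock: 4.98
position: [0.5627, 0.0889, 0.0967]
tool_rot: [-0.0, 0.989, 0.145, 0.0]
force: [0.4, 1.0, 0.0]
grip_width: 0.006
finger_force: 0.0
t 4.98 pos [0.5627 0.0889 0.0967] units [-0.09 -0.    1.53] F [0.4 1.  0. ] yaw x 0.291 tilt [0.0006 0.0006] q7 -1.79
```

```bash
python3 -m handwheel '[[-0.09,0,0.6,0,0,0],[0,0,0.5,0,0,0],[0,0,0.25,0,0,0],[0,0,0.2,0,0,0],[0,0,0.15,0,0,0],[0,0,0.1,0,0,0],[0,0,0,0,0,0],[0,0,0,0,0,0]]'
```

```text
clock: 5.65
position: [0.5601, 0.0901, 0.0653]
tool_rot: [0.001, 0.989, 0.147, 0.0]
force: [-19.4, -2.9, 55.2]
grip_width: 0.004
finger_force: 27.5
```

```bash
python3 -m handwheel '[[0,0,-0.8,0,0,0],[0,0,-1,0,0,0],[0.3,-0.6,0,0,0,0],[0.45,-1,0,0,0,0],[0.3,-0.77,0,0,0,0],[0,0,0,0,0,0],[0,0,0,0,0,0]]'
python3 - <<'E'
from h import *
need([.567,.140,.066])
E
```

```text
clock: 6.23
position: [0.5664, 0.1417, 0.0956]
tool_rot: [-0.0, 0.989, 0.147, -0.001]
force: [0.9, 0.2, 0.3]
grip_width: 0.01
finger_force: 0.0
t 6.23 pos [0.5664 0.1417 0.0956] units [0.01 0.09 1.48] F [0.9 0.2 0.3] yaw x 0.296 tilt [-0.0013  0.0002] q7 -1.88
```

```bash
python3 -m handwheel '[[0,0.08,0.6,0,0,0],[0,0,0.5,0,0,0],[0,0,0.25,0,0,0],[0,0,0.15,0,0,0],[0,0,0.08,0,0,0],[0,0,0,0,0,0],[0,0,0,0,0,0]]'
```

```text
clock: 6.82
position: [0.5673, 0.1369, 0.0661]
tool_rot: [0.001, 0.989, 0.145, -0.0]
force: [-6.1, -4.3, 17.4]
grip_width: 0.007
finger_force: 9.0
```

```bash
python3 -m handwheel '[[0,0,-0.6,0,0,0],[0,0,-1,0,0,0],[0,0,-1,0,0,0],[0,0,-1,0,0,0],[-0.6,0.9,-0.6,0,0,0],[-0.65,1,0,0,0,0],[-0.65,1,0,0,0,0],[-0.65,1,0,0,0,0],[-0.65,1,0,0,0,0],[-0.65,1,0,0,0,0]]' 0.3 >/dev/null
python3 -m handwheel '[[-0.65,1,0,0,0,0],[-0.65,1,0,0,0,0],[-0.65,1,0,0,0,0],[-0.65,1,0,0,0,0],[-0.65,1,0,0,0,0],[-0.65,1,0,0,0,0],[-0.65,1,0,0,0,0],[-0.5,0.6,0,0,0,0],[-0.2,0.2,0,0,0,0],[0,0,0,0,0,0]]'
python3 - <<'E'
from h import *
need([.4415,-.295,.03])
P=env.camera_params("wrist")
import pickle;pickle.dump(P,open("pw.pkl","wb"))
cv2.imwrite("pics/w2.png",env.grab_frame("wrist"))
E
```

```text
clock: 8.48
position: [0.4713, -0.1779, 0.1487]
tool_rot: [-0.0, 0.99, 0.144, -0.0]
force: [-0.1, 0.2, -0.2]
grip_width: 0.702
finger_force: 0.0
t 8.48 pos [ 0.4713 -0.1779  0.1487] units [-3.1   5.19  5.94] F [-0.1  0.2 -0.2] yaw x 0.29 tilt [-0.001  -0.0001] q7 -1.2
```

View pics/w2.png

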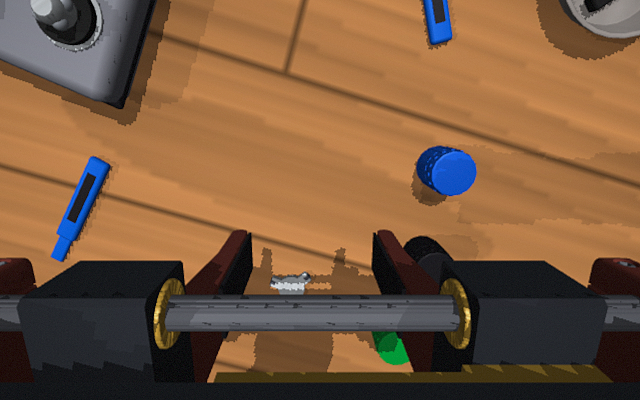

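The view shows the blue decoy at (450,170) and the black cap partly behind the right finger at (430,250). That agrees with the triangulated position, so I'll go above it and descend.

```bash
python3 -m handwheel '[[-0.6,1,0,0,0,0],[-0.6,1,0,0,0,0],[-0.6,1,0,0,0,0],[-0.6,1,0,0,0,0],[-0.5,0.8,0,0,0,0],[-0.2,0.39,1,0,0,0],[0,0,1,0,0,0],[0,0,1,0,0,0],[0,0,0.5,0,0,0],[0,0,0,0,0,0]]'
python3 - <<'E'
from h import *
need([.4415,-.295,.018])
cv2.imwrite("pics/s3.png",cv2.resize(np.hstack([env.grab_frame("scene")[110:200,190:290],env.grab_frame("side")[310:400,250:350]]),None,fx=4,fy=4))
E
```

```text
clock: 9.37
position: [0.4425, -0.2916, 0.077]
tool_rot: [-0.002, 0.989, 0.147, -0.001]
force: [0.2, 0.3, 0.4]
grip_width: 0.699
finger_force: 0.0
t 9.37 pos [ 0.4425 -0.2916  0.077 ] units [-0.09  0.16  2.95] F [0.2 0.3 0.4] yaw x 0.295 tilt [-0.0029  0.0028] q7 -1.01
```

View pics/s3.png

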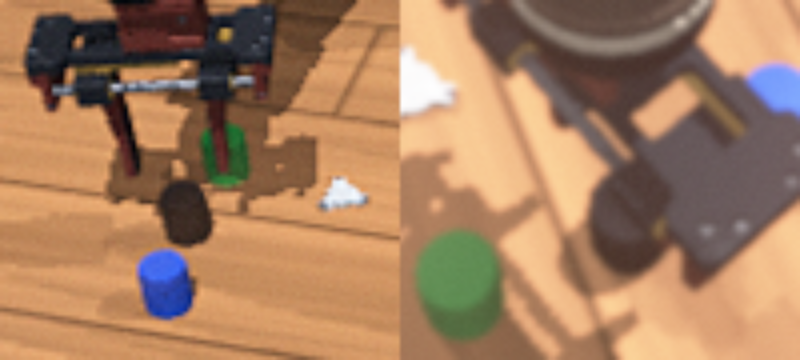

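The scene crop shows the fingers above and straddling the black cap, which is at crop (187,210). Next I descend and grip.

```bash
python3 -m handwheel '[[-0.09,0.16,0.9,0,0,0],[0,0,0.9,0,0,0],[0,0,0.7,0,0,0],[0,0,0.4,0,0,0],[0,0,0,0,0,0],[0,0,0,0,0,0]]'
python3 -m handwheel '[[0,0,0,0,0,0],[0,0,0,0,0,0],[0,0,0,0,0,0],[0,0,0,0,0,0],[0,0,0,0,0,0],[0,0,0,0,0,0]]' 1
```

```text
clock: 9.97
position: [0.4428, -0.2971, 0.0218]
tool_rot: [0.0, 0.989, 0.146, 0.0]
force: [-0.4, -0.4, -0.0]
grip_width: 0.701
finger_force: 0.0
clock: 10.47
position: [0.4425, -0.2974, 0.0216]
tool_rot: [0.0, 0.989, 0.146, 0.0]
force: [-0.6, 1.9, 5.5]
grip_width: 0.408
finger_force: 30.0
```

```bash
python3 -m handwheel '[[0,0,-0.4,0,0,0],[0,0,-0.8,0,0,0],[0,0,-1,0,0,0],[0,0,-1,0,0,0],[0,0,-1,0,0,0],[0,0,-0.8,0,0,0],[0.4,-0.5,-0.4,0,0,0],[0.6,-0.8,0,0,0,0],[0.7,-1,0,0,0,0],[0.7,-1,0,0,0,0]]'
python3 -m handwheel '[[0.7,-1,0,0,0,0],[0.7,-1,0,0,0,0],[0.7,-1,0,0,0,0],[0.7,-1,0,0,0,0],[0.7,-1,0,0,0,0],[0.8,-1,0,0,0,0],[0.8,-1,0,0,0,0],[0.6,-0.7,0,0,0,0],[0.3,-0.3,0,0,0,0],[0,0,0,0,0,0]]'
python3 - <<'E'
from h import *
need([.553,.0195,.12])
E
```

```text
clock: 11.3
position: [0.4692, -0.2186, 0.1291]
tool_rot: [-0.0, 0.989, 0.145, 0.0]
force: [0.2, 0.6, -0.3]
grip_width: 0.409
finger_force: 30.0
clock: 12.13
position: [0.5381, -0.0294, 0.1289]
tool_rot: [-0.001, 0.989, 0.148, 0.0]
force: [0.1, -0.4, 0.9]
grip_width: 0.408
finger_force: 30.0
t 12.13 pos [ 0.5381 -0.0294  0.1289] units [ 1.43 -2.12  0.45] F [ 0.1 -0.4  0.9] yaw x 0.297 tilt [-0.0001  0.0011] q7 -1.53
```

```bash
python3 - <<'E'
from h import *
a=env.grab_frame("scene");b=env.grab_frame("side");cv2.imwrite("pics/a4.png",a);cv2.imwrite("pics/b4.png",b)
s=env.sense()["position"]
for n in("scene","side"):
    p=env.camera_params(n);T=np.linalg.inv(p["cam_to_world"]);c=T[:3]@np.r_[s,1];print(n,c[0]/c[2]*p["fx"]+p["cx"],c[1]/c[2]*p["fy"]+p["cy"])
cv2.imwrite("pics/s4.png",np.hstack([cv2.resize(a[140:220,275:355],None,fx=5,fy=5,interpolation=2),cv2.resize(b[170:250,265:345],None,fx=5,fy=5,interpolation=2)]))
E
```

```text
scene 306.05439962270907 167.2973499518175
side 297.78668386022457 208.6201838727144
```

View pics/s4.png

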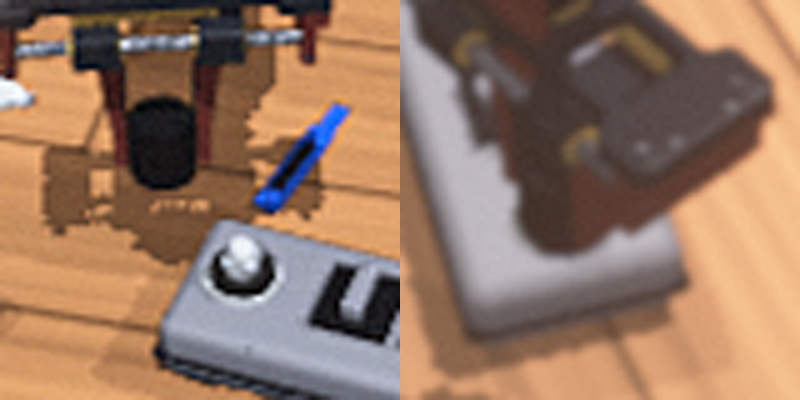

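The scene crop shows the held cap spanning columns 128–195 and rows 95–190, upright between the fingers, with the stud beyond it at (243,255). Next I measure the cap edges and compare them with the stud.

```bash
python3 - <<'E'
from h import *
a=cv2.imread("pics/a4.png");w=a[155:182,296:318];g=w.max(2)
for r in range(27): print(155+r,g[r].tolist())
b=cv2.imread("pics/b4.png").max(2)[205:226,284:306]
print()
for r in range(21): print(205+r,b[r].tolist())
E
```

```text
155 [52, 65, 59, 36, 103, 135, 132, 130, 124, 129, 132, 125, 123, 126, 127, 123, 131, 72, 48, 66, 62, 62]
156 [52, 61, 54, 42, 111, 135, 126, 127, 128, 129, 127, 130, 132, 134, 130, 131, 136, 72, 38, 60, 60, 56]
157 [48, 56, 58, 48, 110, 147, 136, 139, 137, 136, 135, 132, 134, 134, 127, 130, 135, 84, 38, 62, 59, 63]
158 [46, 58, 55, 39, 107, 137, 137, 140, 144, 151, 131, 118, 115, 133, 145, 142, 142, 81, 61, 73, 59, 52]
159 [57, 60, 63, 34, 102, 140, 140, 114, 81, 78, 66, 53, 53, 72, 86, 128, 158, 86, 64, 74, 59, 58]
160 [56, 52, 60, 39, 114, 116, 76, 43, 24, 17, 18, 17, 18, 17, 21, 58, 108, 75, 77, 74, 49, 57]
161 [69, 52, 58, 40, 103, 81, 11, 7, 11, 17, 11, 14, 24, 15, 14, 24, 39, 45, 81, 93, 80, 76]
162 [125, 81, 87, 64, 48, 32, 26, 22, 28, 27, 34, 21, 28, 33, 24, 28, 28, 26, 72, 92, 94, 99]
163 [173, 98, 89, 68, 30, 26, 35, 29, 28, 29, 29, 33, 30, 30, 30, 36, 29, 18, 77, 99, 93, 93]
164 [191, 105, 84, 89, 45, 23, 28, 28, 31, 32, 28, 32, 26, 27, 25, 20, 28, 25, 77, 95, 96, 112]
165 [196, 121, 85, 88, 45, 20, 26, 32, 31, 28, 33, 29, 33, 29, 32, 30, 21, 20, 59, 91, 90, 119]
166 [235
[... 3106 characters left out ...]
, 119, 138, 158]
220 [195, 195, 195, 194, 191, 186, 178, 159, 137, 113, 98, 92, 89, 87, 85, 92, 103, 114, 129, 148, 160, 172]
221 [197, 193, 195, 193, 193, 194, 189, 183, 169, 156, 142, 138, 135, 133, 125, 130, 144, 150, 158, 167, 169, 172]
222 [194, 193, 195, 194, 195, 195, 194, 191, 189, 184, 175, 175, 174, 172, 165, 161, 167, 169, 169, 171, 167, 166]
223 [192, 194, 196, 193, 193, 194, 193, 194, 192, 191, 189, 185, 182, 181, 174, 171, 170, 166, 165, 163, 162, 158]
224 [193, 192, 193, 192, 192, 188, 188, 188, 185, 185, 182, 178, 175, 172, 170, 167, 164, 161, 157, 157, 151, 148]
225 [190, 190, 188, 188, 185, 183, 179, 179, 173, 172, 169, 167, 166, 163, 159, 154, 153, 150, 148, 143, 138, 132]
```

```bash
python3 - <<'E'
from h import *
s=env.sense();zm=s["position"][2]-.0216
def proj(n,X):
    p=env.camera_params(n);T=np.linalg.inv(p["cam_to_world"]);c=X@T[:3,:3].T+T[:3,3];return np.c_[c[:,0]/c[:,2]*p["fx"]+p["cx"],c[:,1]/c[:,2]*p["fy"]+p["cy"]]
th=np.linspace(0,2*np.pi,360);r=.0185
c=s["position"][:2]
for dx in(-.003,0,.003):
  for dy in(0,.003):
    X=np.vstack([np.c_[c[0]+dx+r*np.cos(th),c[1]+dy+r*np.sin(th),0*th+z] for z in(zm,zm+.04)])
    a=proj("scene",X);b=proj("side",X);lo=b[:360]
    print(dx,dy,"scene cols",a[:,0].min().round(1),a[:,0].max().round(1),"rows",a[:,1].min().round(1),a[:,1].max().round(1),"side bottom",b[:,1].max().round(1),"left",b[:,0].min().round(1), "botleft",lo[:,0].min().round(1))
# stud tip disc 13mm dia z=.072, seal 38mm z=.054
for n in("scene","side"):
    X=np.array([[.553,.0195,.072],[.553,.0195,.054]]);print(n,proj(n,X).round(1))
    X=np.c_[.553+.019*np.cos(th),.0195+.019*np.sin(th),0*th+.054];q=proj(n,X);print("seal bbox",q.min(0).round(1),q.max(0).round(1))
for n,f,sl in(("scene","scene0",(187,201,314,334)),("side","side0",(201,223,286,308))):
    print(n,sl);print("\n".join(str(r.tolist()) for r in cv2.imread(f"pics/{f}.png").max(2)[sl[0]:sl[1],sl[2]:sl[3]]))
E
```

```text
-0.003 0 scene cols 299.3 313.2 rows 157.2 176.9 side bottom 222.9 left 286.7 botleft 287.8
-0.003 0.003 scene cols 300.4 314.3 rows 157.3 177.1 side bottom 221.9 left 286.1 botleft 287.3
0 0 scene cols 299.0 313.0 rows 157.8 177.6 side bottom 222.4 left 288.1 botleft 289.2
0 0.003 scene cols 300.1 314.0 rows 158.0 177.8 side bottom 221.4 left 287.5 botleft 288.6
0.003 0 scene cols 298.7 312.7 rows 158.5 178.4 side bottom 222.0 left 289.5 botleft 290.5
0.003 0.003 scene cols 299.8 313.7 rows 158.6 178.5 side bottom 220.9 left 288.9 botleft 290.0
scene [[323.4 188.9]
 [323.4 193.5]]
seal bbox [316.7 188.9] [330.2 198.3]
side [[296.3 205.6]
 [296.6 210.8]]
seal bbox [288.  204.1] [305.2 217.6]
scene (187, 201, 314, 334)
[200, 192, 143, 140, 172, 174, 171, 192, 212, 219, 199, 175, 177, 180, 179, 177, 170, 167, 161, 155]
[196, 161, 123, 162, 179, 177, 174, 221, 241, 241, 240, 208, 159, 161, 179, 178, 176, 177, 180, 175]
[186, 136, 149, 174, 185, 149, 141, 226, 246, 244, 246, 236, 187, 144, 162, 180, 175, 177, 174, 173]
[161, 131, 173, 171, 118, 74, 121, 202, 239, 242, 242, 227, 200, 127,
[... 2662 characters left out ...]
 80, 75, 75, 78, 86, 115, 152, 174, 172, 168, 173]
[173, 163, 145, 128, 104, 88, 78, 78, 78, 78, 77, 74, 78, 84, 97, 121, 148, 170, 172, 163, 164, 172]
[177, 170, 160, 145, 132, 112, 100, 92, 84, 83, 84, 89, 97, 118, 143, 164, 173, 173, 164, 161, 162, 172]
[177, 175, 167, 160, 152, 141, 131, 127, 122, 120, 125, 128, 138, 160, 173, 174, 168, 164, 162, 159, 164, 173]
[180, 177, 175, 171, 167, 156, 152, 154, 149, 152, 160, 163, 165, 166, 165, 163, 160, 158, 158, 161, 164, 171]
[177, 178, 178, 177, 173, 168, 166, 164, 157, 157, 165, 166, 164, 159, 156, 158, 160, 158, 156, 160, 160, 163]
[178, 179, 178, 178, 177, 176, 173, 171, 168, 164, 167, 169, 163, 158, 158, 155, 156, 155, 156, 153, 155, 155]
```

```bash
python3 -m handwheel '[[0.4,-0.7,0,0,0,0],[0.6,-0.8,0,0,0,0],[0.35,-0.5,0,0,0,0],[0,0,0.6,0,0,0],[0,0,0.6,0,0,0],[0,0,0.2,0,0,0],[0,0,0,0,0,0],[0,0,0,0,0,0]]'
python3 - <<'E'
from h import *
need([.5523,.0168,.0886])
E
```

```text
clock: 12.9
position: [0.5514, 0.0125, 0.1002]
tool_rot: [0.0, 0.989, 0.145, -0.001]
force: [-0.5, -0.5, -1.1]
grip_width: 0.41
finger_force: 30.0
t 12.9 pos [0.5514 0.0125 0.1002] units [ 0.1  -0.19  0.58] F [-0.5 -0.5 -1.1] yaw x 0.291 tilt [-0.0018 -0.0005] q7 -1.64
```

```bash
python3 -m handwheel '[[0.1,-0.2,0,0,0,0],[0,0,0,0,0,0],[0,0,0.2,0,0,0],[0,0,0.2,0,0,0],[0,0,0.1,0,0,0],[0,0,0.1,0,0,0],[0,0,0,0,0,0],[0,0,0,0,0,0]]'
python3 - <<'E'
from h import *
need([.5523,.0168,.0886])
a=env.grab_frame("scene");b=env.grab_frame("side")
cv2.imwrite("pics/s5.png",np.hstack([cv2.resize(a[155:215,293:353],None,fx=6,fy=6,interpolation=2),cv2.resize(b[170:230,265:325],None,fx=6,fy=6,interpolation=2)]))
E
```

```text
clock: 13.57
position: [0.5528, 0.0181, 0.0889]
tool_rot: [-0.0, 0.989, 0.146, -0.0]
force: [-0.4, -0.1, 0.2]
grip_width: 0.407
finger_force: 30.0
t 13.57 pos [0.5528 0.0181 0.0889] units [-0.04  0.06  0.01] F [-0.4 -0.1  0.2] yaw x 0.293 tilt [-0.0003 -0.    ] q7 -1.66
```

View pics/s5.png

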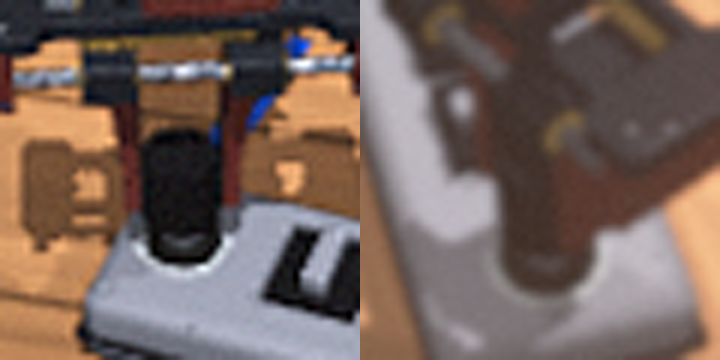

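The cap mouth is concentric over the ring in both views (scene crop columns 145–222, ring centre about 183), and the stud tip is inside it with no side force. Pressing now.

```bash
python3 -m handwheel '[[0,0,0.1,0,0,0],[0,0,0.1,0,0,0],[0,0,0.1,0,0,0],[0,0,0.1,0,0,0],[0,0,0,0,0,0]]'
python3 -m handwheel '[[0,0,0.1,0,0,0],[0,0,0.1,0,0,0],[0,0,0.1,0,0,0],[0,0,0,0,0,0]]'
```

```text
clock: 14.08
position: [0.5518, 0.0184, 0.0804]
tool_rot: [-0.0, 0.989, 0.146, -0.001]
force: [-2.6, 0.7, -4.9]
grip_width: 0.41
finger_force: 30.0
clock: 14.42
position: [0.5527, 0.0181, 0.0748]
tool_rot: [0.0, 0.989, 0.146, -0.0]
force: [-4.2, 1.4, 0.9]
grip_width: 0.406
finger_force: 30.0
```

```bash
python3 -m handwheel '[[0,0,0.1,0,0,0],[0,0,0.1,0,0,0],[0,0,0,0,0,0],[0,0,0,0,0,0]]'
python3 -m handwheel '[[0,0,0.05,0,0,0],[0,0,0,0,0,0],[0,0,0,0,0,0]]'
```

```text
clock: 14.75
position: [0.5528, 0.0182, 0.072]
tool_rot: [0.0, 0.989, 0.146, 0.0]
force: [-6.5, 0.5, 11.7]
grip_width: 0.411
finger_force: 30.0
clock: 15.0
position: [0.5528, 0.0182, 0.0715]
tool_rot: [0.0, 0.989, 0.146, 0.0]
force: [-9.1, -0.3, 17.0]
grip_width: 0.41
finger_force: 30.0
```

```bash
python3 -m handwheel '[[0,0,0,0,0,0],[0,0,0,0,0,0],[0,0,0,0,0,0],[0,0,0,0,0,0],[0,0,0,0,0,0],[0,0,0,0,0,0]]'
python3 - <<'E'
from h import *
a=env.grab_frame("scene");b=env.grab_frame("side")
cv2.imwrite("pics/s6.png",np.hstack([cv2.resize(a[155:215,293:353],None,fx=6,fy=6,interpolation=2),cv2.resize(b[170:230,265:325],None,fx=6,fy=6,interpolation=2)]))
E
```

```text
clock: 15.5
position: [0.5528, 0.0182, 0.0715]
tool_rot: [0.0, 0.989, 0.146, 0.0]
force: [-8.5, 0.2, 15.4]
grip_width: 0.408
finger_force: 30.0
```

View pics/s6.png

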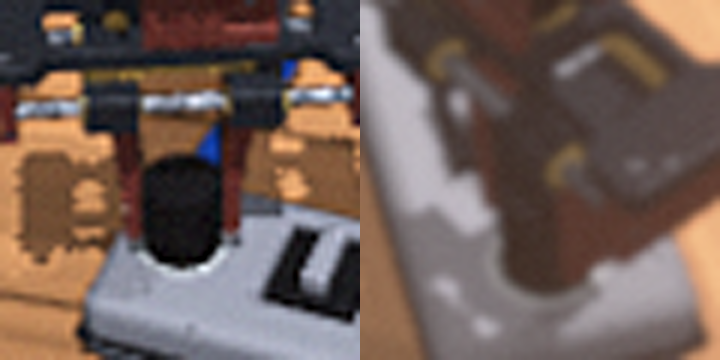

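The cap's top edge dropped from row 128 to 155 in the crop (about 17 mm). It sits flush on the ring, and the push holds steady at 15 N.

```bash
python3 -c "
from bench import env
print(env.hand_in())"
```

```text
the job is handed in; nothing more can be done
None
```

I pressed the keys fully down in order (big round, bar, small round), seated the black cap on the outlet stud and handed in at about 15.6 s, still pressing it down with about 15 N; hand-in returned no verdict.

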